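# Shift the polishing drive into its spindle-side gear

### The job

Put the bench polishing drive into the gear on its spindle side: pull the black bar-shaped selector knob on top of the gearbox up against its spring until its pin is clear of the middle notch, turn it until its pointed end stands at the notch on the spindle side (not the motor side), and let it drop fully home in that notch. Then let go of it.

Things in the scene. Friction and masses are not known exactly. Their poses are not given: they have to be found in the camera images.
- drive_unit: Polishing drive, bolted down: grey gearbox 100x110 mm, 80 high. Origin under the knob's axis at table height, z up, front -x. Dark finned motor (77 mm across) along +y to 201 mm, its terminal box with a round black plug 122 mm from the axis (top z=118 mm); bare steel spindle along -y to -128 mm. Loose things under 50 mm stand by it. On top a steel collar, radius 32 mm, top z=94.5 mm, has 3 notches.
- knob_grip (a point): Point on the knob's axis at the height to grip, z=123 mm with the knob down; rises and turns with it, z up. Black upright bar, 14 mm thick along y, 46 mm long along x, flat-sided from 18 mm below this point to 14 mm above. Nothing is beside its flat sides. Its pointed end is at -x, over a steel index pin 6 mm thick that reaches 39 mm from the axis. Collar top is 28.5 mm below this point.
- selector_lift (a joint): Knob pulled up, m: 0 down (seated in a notch), 0.025 hard upper stop; pin clear of the collar above 0.0135. Spring and weight pull it down with about 4 N (bottom) to 7 N (top). Notch mouths are chamfered: the pin drops in if let down within 10 degrees of a notch; between notches it rests on the collar and the knob stays up.
- selector_knob (a joint): Turn of the knob about its upright axis, rad, anticlockwise seen from above: 0 with the pin in the middle notch (towards the unit's -x; it starts here), +1.05 in the spindle-side notch (60 degrees round towards -y), -1.05 in the motor-side notch (towards +y); stops at +-1.25. Free to turn when lifted; about 0.03 rad of play when seated.

How it is judged:
By the outcome, as a careful person would: the job done as asked, in the order asked, and still so for the second after the job is handed in, with the robot touching nothing.
It also fails if it takes over 32 s, if anything falls off the work surface, if the arm or the gripper's body presses on something with over 40 N, if the wrist force passes 120 N, or if a joint passes its speed limit or range.

### The arm

A 6-joint arm with a two-finger parallel gripper is mounted at the origin on a cart in front of the work surface, level with it; the furniture and walls round the work are solid. World frame = base frame: x ahead of the robot, y to its left, z up, the work surface at z = 0. Lengths are in m, angles in rad, forces in N, time in s.
With the tool pointing down it reaches from about 0.275 to 0.875 m from the base axis. Payload 12.5 kg.
Tool frame: the origin (TCP) lies on the centre line of the jaws, within the pads' length; the fingertips stand r.finger_overhang ahead of it and the grasp point (between the pads) lies 3 mm ahead of it (r.finger_overhang is the distance from the TCP to the fingertips, in m); z points along the fingers, y is the direction in which the jaws open and shut (so a half turn about z gives the same grasp; the last joint's range is limited). The gripper opens to 85 mm and grips with 20 to 120 N. Pads are 22 mm wide; open, the fingers measure 114 mm over their backs; the gripper's body (76 mm by 85 mm) begins 54 mm behind the grasp point. The pads swing forward as they close: fully open they stand 13 mm farther back than shut.
Start: joints at [-1.24, 0.351, 1.652, -0, 1.139, -0.085], TCP at [0.222, -0.503, 0.253] pointing down, gripper open.
Joint ranges: [-2.75, 2.75], [-0.79, 2.1], [0.01, 2.65], [-1.57, 4.71], [0.07, 3.14], [-2.87, 2.87]. Speed limits (rad/s): [2.22, 2.22, 2.79, 3.14, 3.14, 3.14].

### API

Orientations are given as a unit quaternion [x, y, z, w].
In Python, from cell import r, optics gives the robot as it stands. The module is installed in compiled form; this text tells all that it offers. Calls block until the motion is done:
- r.move_to(position, orientation): joint-space move of the TCP to a pose.
- r.move_linear(position, rot=None, vel=0.15): straight line of the TCP; rot=None keeps the orientation; vel is the mean speed in m/s.
- r.set_joints(angles): joint-space move.
- r.set_gripper(opening, squeeze=None): opening from 0.0 (shut) to 1.0 (fully open); squeeze is the grip in N (None keeps the last); returns when the fingers have stopped.
- r.sleep(seconds).
- r.inverse_kinematics(position, orientation): joint angles nearest the present ones, or None.
- optics.get_image(name): name is "side" or "top"; returns a dict with "pixels" (400x640x3 uint8, red, green, blue), "depth" (400x640 float32, m along the optical axis (not along the pixel's ray), 0 where there is no reading), "fx", "fy", "cx", "cy" (pixels), "camera_from_world" (4x4, takes a point from world to camera coordinates). Camera axes: x right, y down, z forward; pixel columns grow to the right and rows downward; lengths in m; the calibration is good to about 2 mm. A picture is of the moment at which its call begins.
A pose or a line that the arm cannot do raises r.PlanningError and nothing moves.
- r.hand_in(): hands the job in, once; it reports no verdict.
Readings, each from a call of its own:
- r.current_t(): time.
- r.current_q(): joint angles.
- r.current_qvel(): joint speeds.
- r.current_effort(): joint torques, N m.
- r.current_tool_pos(): TCP position.
- r.current_ee_rot(): TCP orientation.
- r.current_contact_force(): force on the tool from outside, world axes, zero at the start.
- r.current_torque(): the same for the moment, N m.
- r.current_opening(): opening from 0.0 (shut) to 1.0 (fully open).
Only numpy, scipy, OpenCV 4.12 (cv2) and the standard library are available. Lean on these libraries where they do the work, as an engineer would, in place of code of your own. Each camera call takes 0.05 s, during which the arm holds its last target.

## Working session

There is one attempt and no reset: what is moved stays moved. The work goes in short steps, each a Python script; the robot and the scene stay as the last script left them, time stands still between calls to the robot, and variables do not carry over. Pictures are saved under pics/ and viewed, and the job is handed in when it is done.

```bash
mkdir -p pics; cat > h.py <<'E'
import numpy as np, cv2
from cell import r, optics
def snap(name,fn):
    d=optics.get_image(name); cv2.imwrite('pics/'+fn,d['pixels'][:,:,::-1]); np.savez('/tmp/'+fn+'.npz',**d); return d
def w(d,u,v,z=None):
    T=np.linalg.inv(d['camera_from_world']); k=d['depth'][v,u] if z is None else None
    ray=np.array([(u-d['cx'])/d['fx'],(v-d['cy'])/d['fy'],1.])
    if z is None: return T[:3,:3]@(ray*k)+T[:3,3]
    q=T[:3,:3]@ray; return T[:3,3]+q*(z-T[2,3])/q[2]
def world(d):
    T=np.linalg.inv(d['camera_from_world']); v,u=np.mgrid[:400,:640]; k=d['depth']
    p=np.stack([(u-d['cx'])/d['fx']*k,(v-d['cy'])/d['fy']*k,k],-1); return p@T[:3,:3].T+T[:3,3]
E
python3 - <<'E'
from h import *
for n in('top','side'):
    d=snap(n,n+'1.png'); print(np.linalg.inv(d['camera_from_world']).round(3),d['fx'],(d['depth']>0).mean())
print(r.current_t(),r.finger_overhang,r.current_ee_rot())
E
```

```text
[[-0.004 -0.995  0.105  0.487]
 [-1.     0.001 -0.028  0.061]
 [ 0.027 -0.105 -0.994  0.957]
 [ 0.     0.     0.     1.   ]] 374.1161956083773 0.99587109375
[[-0.999 -0.018  0.046  0.538]
 [-0.049  0.44  -0.897  0.796]
 [-0.004 -0.898 -0.44   0.453]
 [ 0.     0.     0.     1.   ]] 514.6295748335184 0.97755078125
0.1 0.022 [ 9.78460342e-01  2.06434234e-01 -6.41248943e-05 -5.12252195e-04]
```

View pics/top1.png

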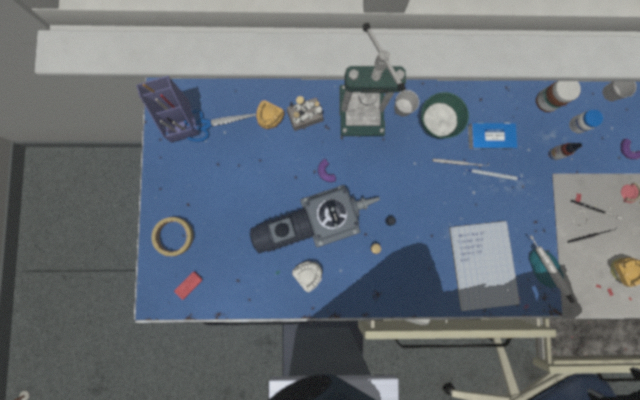

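View pics/side1.png

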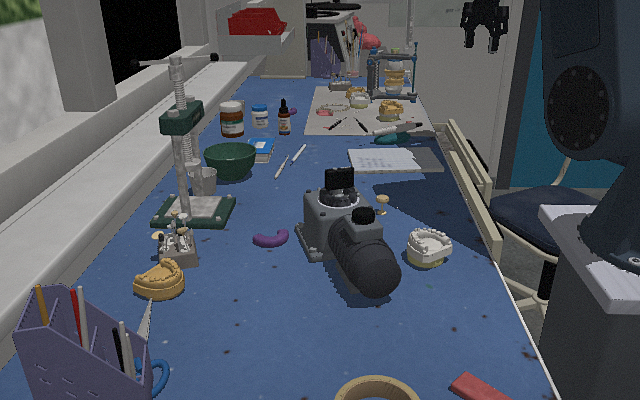

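```bash
python3 - <<'E'
from h import *
a=cv2.imread('pics/top1.png')[170:270,235:395]; cv2.imwrite('pics/topz.png',cv2.resize(a,None,fx=5,fy=5,interpolation=2))
a=cv2.imread('pics/side1.png')[155:305,290:450]; cv2.imwrite('pics/sidez.png',cv2.resize(a,None,fx=4,fy=4,interpolation=2))
d=dict(np.load('/tmp/top1.png.npz'))
P=world(d)
# knob top: z ~0.137
for n in('top1','side1'):
    d=dict(np.load('/tmp/%s.png.npz'%n)); P=world(d)
    R=(abs(P[...,0]-.45)<.2)&(abs(P[...,1]-.05)<.25)
    for lo,hi in((.127,.16),(.1,.127),(.07,.085)):
        m=R&(P[...,2]>lo)&(P[...,2]<hi); m=m.astype(np.uint8)
        nn,l,s,c=cv2.connectedComponentsWithStats(m)
        for i in range(1,nn):
            if s[i,4]>12:
                q=P[l==i]; 
                rc=cv2.minAreaRect(q[:,:2].astype(np.float32)*1000)
                print(n,lo,s[i],q.mean(0).round(4),q[:,2].max().round(4),np.round(rc[0]),np.round(rc[1]),round(rc[2],1))
E
```

```text
top1 0.127 [327 202  12  22 137] [0.5504 0.0078 0.1352] 0.1395 [550.   7.] [48. 14.] 19.2
top1 0.1 [269 219  25  24 334] [0.5121 0.123  0.1085] 0.1206 [513. 123.] [44. 50.] 17.2
top1 0.07 [ 288  189   71   52 1811] [0.5451 0.0228 0.0783] 0.0847 [546.  25.] [ 99. 165.] 18.3
top1 0.07 [250 224  41  26 440] [0.4957 0.1668 0.0763] 0.0843 [502. 154.] [59. 85.] 20.8
side1 0.127 [325 167  29  10 232] [0.5508 0.0122 0.1335] 0.1391 [550.  10.] [49. 14.] 17.5
side1 0.1 [325 173  29  18 389] [0.5504 0.0133 0.1148] 0.1269 [549.  11.] [50. 12.] 16.1
side1 0.1 [344 207  39  25 623] [0.5135 0.1327 0.1087] 0.1198 [513. 125.] [46. 51.] 18.3
side1 0.07 [ 303  185   92   83 2234] [0.5333 0.0996 0.078 ] 0.085 [529.  78.] [ 99. 251.] 18.9
```

View pics/topz.png

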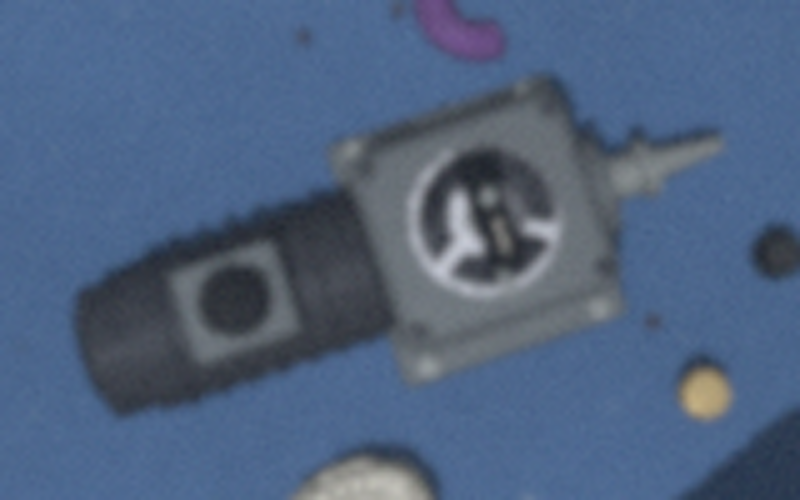

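View pics/sidez.png

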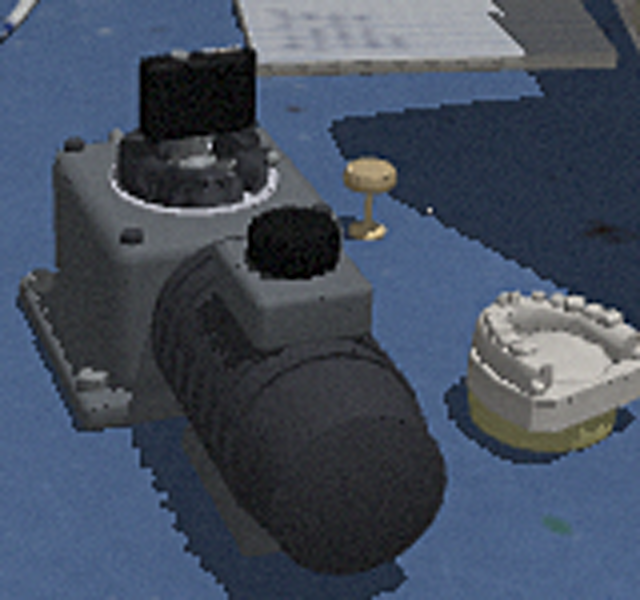

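```bash
cat >> h.py <<'E'
AX=np.array([.550,.0085]); YAW=np.radians(18)
def ori(y): return [np.cos(y/2),np.sin(y/2),0.,0.]
def st(s=''): print(s,'t',round(r.current_t(),2),'p',np.round(r.current_tool_pos(),4),'F',np.round(r.current_contact_force(),1),'M',np.round(r.current_torque(),2),'o',round(r.current_opening(),3),'q6',round(r.current_q()[5],3))
E
python3 - <<'E'
from h import *
for dy in(0,60): print(r.inverse_kinematics([*AX,.146],ori(YAW+np.radians(dy))))
r.move_to([*AX,.2],ori(YAW)); st()
snap('top','top2.png');snap('side','side2.png')
a=cv2.imread('pics/side2.png')[60:305,250:450]; cv2.imwrite('pics/side2z.png',cv2.resize(a,None,fx=2.4,fy=2.4,interpolation=2))
E
```

```text
[-6.91830546e-02  4.85489055e-01  1.74597966e+00 -4.44089210e-16
  9.10123940e-01  1.18745401e+00]
[-6.91830546e-02  4.85489055e-01  1.74597966e+00 -4.44089210e-16
  9.10123940e-01  1.40256456e-01]
 t 2.28 p [0.5501 0.0078 0.2001] F [-0.4 -0.1  1.6] M [-0.03 -0.04 -0.01] o 1.001 q6 1.187
```

View pics/side2z.png

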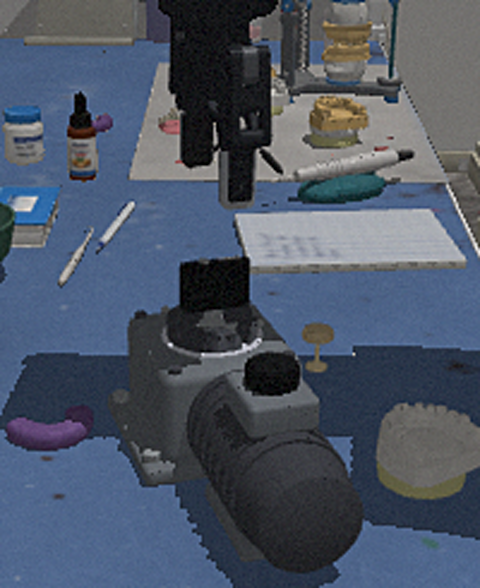

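The gripper, open, stands straight over the black knob (side picture, about (338,172) in full-frame pixels), with one finger on each flat. I'll go down and grip.

```bash
python3 - <<'E'
from h import *
r.move_linear([*AX,.126]); st('down')
r.set_gripper(0.0,35); st('grip')
snap('side','side3.png')
a=cv2.imread('pics/side3.png')[100:250,290:450]; cv2.imwrite('pics/side3z.png',cv2.resize(a,None,fx=4,fy=4,interpolation=2))
E
```

```text
down t 3.02 p [0.5504 0.0084 0.1266] F [ 0.5 -0.9  0.5] M [ 0.06 -0.07  0.01] o 0.998 q6 1.187
grip t 3.67 p [0.5504 0.0072 0.1266] F [ 0.2 -9.7  4.9] M [-1.75  0.12  0.01] o 0.158 q6 1.187
```

View pics/side3z.png

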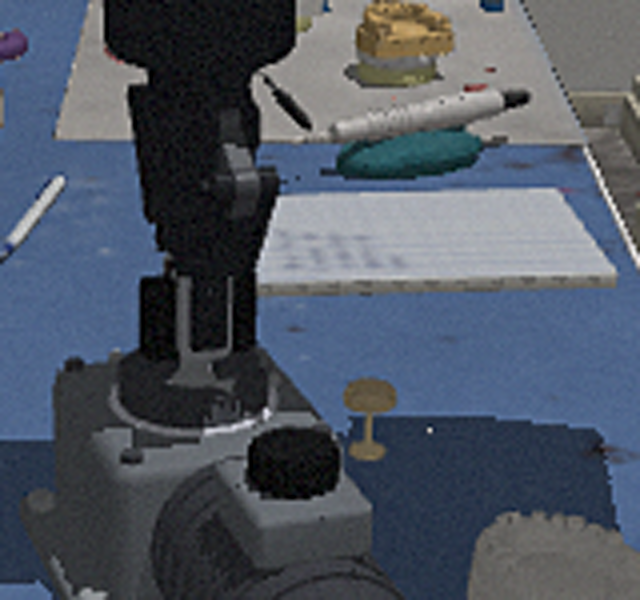

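```bash
sed -i 's/^AX=.*;/AX=np.array([.5505,.0068]);/' h.py; python3 - <<'E'
from h import *
r.move_linear([*AX,.126]); st('recentre')
r.move_linear([*AX,.146],vel=.03); r.sleep(.2); st('lift')
snap('side','side4.png')
a=cv2.imread('pics/side4.png')[100:250,290:450]; cv2.imwrite('pics/side4z.png',cv2.resize(a,None,fx=4,fy=4,interpolation=2))
E
```

```text
recentre t 3.98 p [0.5506 0.0067 0.1265] F [-0.8 -0.4  5.7] M [-0.09  0.39 -0.03] o 0.16 q6 1.184
lift t 4.99 p [0.5505 0.0067 0.1459] F [ 1.4 -3.7 -6.2] M [-0.55 -0.39 -0.02] o 0.157 q6 1.184
```

View pics/side4z.png

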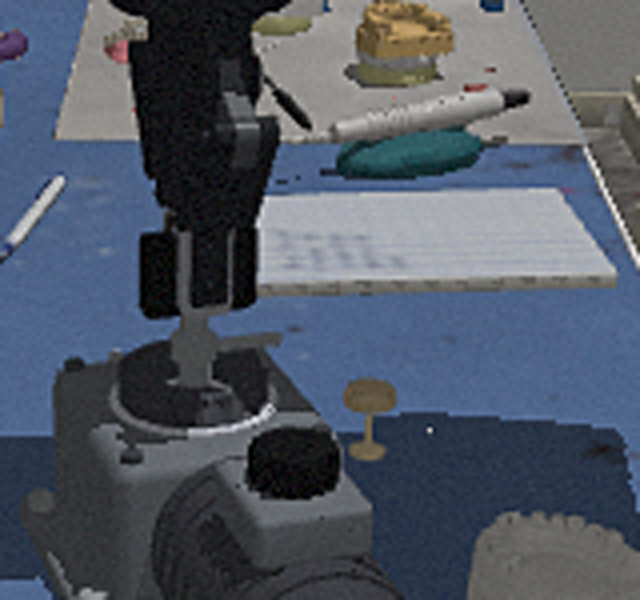

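The knob is lifted about 19 mm. Its pin (about (357,185) full frame) is visible above the collar, pointing to the unit's front. Next I'll turn it +60°.

```bash
python3 - <<'E'
from h import *
for a in(20,40,60):
    r.move_to([*AX,.146],ori(YAW+np.radians(a))); st(a)
snap('side','side5.png')
a=cv2.imread('pics/side5.png')[100:250,290:450]; cv2.imwrite('pics/side5z.png',cv2.resize(a,None,fx=4,fy=4,interpolation=2))
E
```

```text
20 t 5.47 p [0.5506 0.0065 0.146 ] F [ 3.1 -5.4 -5.8] M [-0.9  -0.47  0.01] o 0.157 q6 0.835
40 t 5.89 p [0.5507 0.0063 0.146 ] F [ 3.3 -7.  -5.9] M [-1.19 -0.53  0.01] o 0.159 q6 0.486
60 t 6.32 p [0.551  0.0061 0.1462] F [ 3.3 -7.4 -6.6] M [-1.43 -0.72  0.01] o 0.154 q6 0.137
```

View pics/side5z.png

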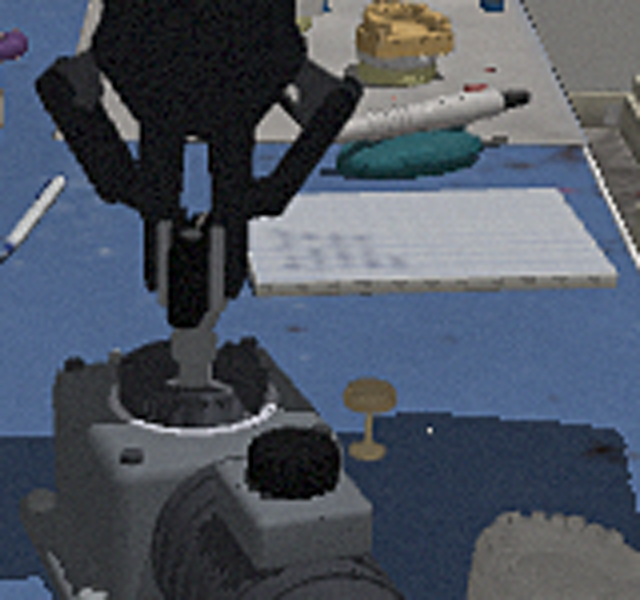

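The bar is turned end-on to the side camera with its pin pointing away, towards the spindle side. I'll lower it into the notch, watching the force.

```bash
sed -i 's/^AX=.*;/AX=np.array([.5513,.0058]);/' h.py; python3 - <<'E'
from h import *
for z in(.146,.138,.134,.130,.1265):
    r.move_linear([*AX,z],vel=.03); st(z)
    if r.current_contact_force()[2]>15: print('stop');break
snap('side','side6.png')
a=cv2.imread('pics/side6.png')[100:250,290:450]; cv2.imwrite('pics/side6z.png',cv2.resize(a,None,fx=4,fy=4,interpolation=2))
E
```

```text
0.146 t 6.62 p [0.5511 0.0059 0.1459] F [ 1.  -1.9 -7.6] M [-0.46 -0.2  -0.02] o 0.155 q6 0.136
0.138 t 7.03 p [0.5511 0.0059 0.1378] F [ 0.  -2.3 -6. ] M [-0.38 -0.    0.02] o 0.158 q6 0.136
0.134 t 7.32 p [0.5512 0.0058 0.1338] F [-0.2 -2.6 -5. ] M [-0.31  0.1   0.01] o 0.159 q6 0.136
0.13 t 7.6 p [0.5512 0.0058 0.1298] F [-1.2 -1.5 -4.5] M [-0.25  0.22 -0.01] o 0.157 q6 0.136
0.1265 t 7.87 p [0.5513 0.0058 0.1266] F [-2.8 -0.9 -0.4] M [-0.19  0.57  0.01] o 0.159 q6 0.136
```

View pics/side6z.png

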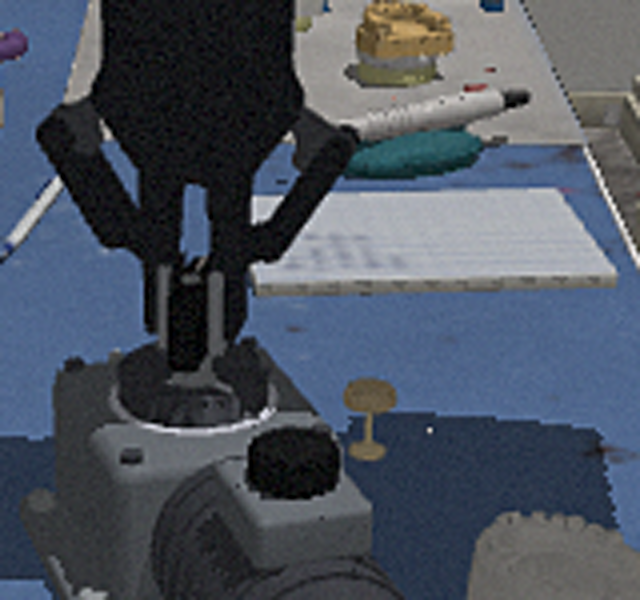

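The knob went down the full 20 mm with no resistance, so it is in the notch. I'll release it, retreat upwards and check.

```bash
python3 - <<'E'
from h import *
r.set_gripper(1.0); st('open')
r.move_linear([*AX,.22]); st('up')
r.move_to([.40,-.30,.28],ori(YAW)); r.sleep(.3); st('away')
for n in('top','side'):
    d=snap(n,n+'7.png'); P=world(d)
    m=(abs(P[...,0]-.55)<.05)&(abs(P[...,1]-.008)<.05)&(P[...,2]>.125)&(P[...,2]<.18)
    q=P[m]; print(n,q.mean(0).round(4),np.percentile(q[:,2],98).round(4),cv2.minAreaRect(q[:,:2].astype(np.float32)*1000))
    d0=dict(np.load('/tmp/%s1.png.npz'%n)); P=world(d0)
    m=(abs(P[...,0]-.55)<.05)&(abs(P[...,1]-.008)<.05)&(P[...,2]>.125)&(P[...,2]<.18); print(' before z98',np.percentile(P[m][:,2],98).round(4))
a=cv2.imread('pics/top7.png')[180:250,290:380]; b=cv2.imread('pics/side7.png')[150:220,300:390]
cv2.imwrite('pics/fin.png',cv2.resize(np.hstack([a,b]),None,fx=4.4,fy=4.4,interpolation=2))
E
```

```text
open t 8.61 p [0.5513 0.0058 0.1265] F [ 0.5 -0.6 -0.2] M [ 0.01 -0.01  0.02] o 1.001 q6 0.136
up t 9.38 p [0.5509 0.0058 0.2192] F [ 0.1  0.1 -0.1] M [0.03 0.02 0.02] o 1.004 q6 0.136
away t 10.99 p [ 0.4003 -0.2996  0.2799] F [ 0.9 -0.1 -0.8] M [-0.01 -0.05 -0.  ] o 0.997 q6 0.52
top [0.5511 0.0068 0.1352] 0.1384 ((551.0396118164062, 6.006717681884766), (48.16189193725586, 13.992255210876465), 78.12040710449219)
 before z98 0.1389
side [0.5517 0.016  0.1336] 0.1385 ((551.5571899414062, 8.55368423461914), (48.45200729370117, 13.392334938049316), 78.39762115478516)
 before z98 0.1385
```

View pics/fin.png

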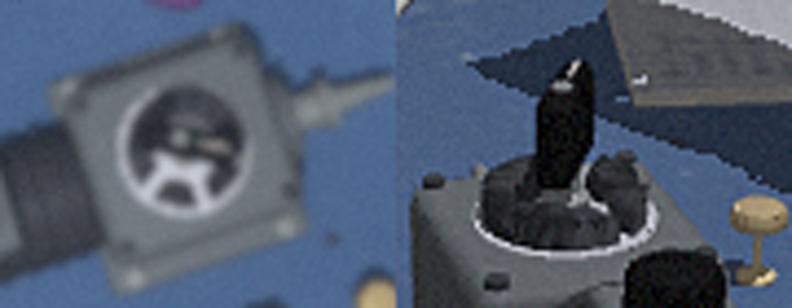

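The bar now lies at 78° (18° before), with its marked end towards the spindle, and its top is at the starting height (0.1385 m against 0.1385–0.1389 m before). So it is fully home.

```bash
python3 -c "
from h import *
r.hand_in(); st()"
```

```text
the job is handed in; nothing more can be done
the job is handed in; nothing more can be done
```

The drive is in its spindle-side gear, and I handed the job in about 11 s into the 32 s allowed. I gripped the knob by its flats, pulled it up about 20 mm until the pin was clear, and turned it +60° towards the spindle. Then I lowered it into that notch, let go and moved the arm clear.

- **Angle:** both cameras show the bar at about 78°, against about 18° at the start, with its pointed end on the spindle side.
- **Seated:** the knob's top is back at its starting height, within 0.5 mm in both views, and it met no resistance going down.
- **Contact:** the gripper was open and away from the knob, with the wrist force near zero, at the last reading before hand-in.
- **Disagreement:** my first estimate of the knob's axis was about 1.5 mm off. Closing the gripper gave about 10 N of side force, so I re-centred before lifting and again before lowering.

No checks failed.

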